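# Swing the pinned pine board round to the ramekin

### The job

The round pine board lies flat on the counter and turns on a steel pin that stands up through the hole in its handle. Push the board so that it swings round on the pin until its round end points straight at the small white ramekin, ready to work from it. Keep the board flat and on its pin, and leave the ramekin and the blue bowl where they stand.

Things in the scene. Friction and masses are not known exactly. Their poses are not given: they have to be found in the camera images.
- board: Round pine board with handle, 16 mm thick, loose, about 0.2 kg, flat on the counter. Origin: on its underside, mid-hole (14 mm hole in the handle, the pin stands in it). x runs from hole to round end, z up. Disc 160 mm across, centre 165 mm from the origin along x; handle 40 mm wide, ending 22 mm behind the hole. Pushed sideways it swings with light friction and stays where left.
- pin_top (a point): Top of the fixed dark steel pivot pin, 10 mm across, upright in the counter, 30 mm high (it stands 14 mm proud of the board). This point is the centre of the pin's top; the board turns about this vertical line, with 2 mm of play all round.
- ramekin: Small white ceramic ramekin, an open round cup 80 mm across the rim and 45 mm high, loose, standing on the counter to the left or right of the board, 300 to 365 mm from the pin, clear of the board's sweep by 15 mm or more. Origin: centre of its underside.
- bowl: Blue plastic bowl, open, round, 130 mm across the rim and 60 mm high, loose and light, standing on the other side of the board from the ramekin. Not to be moved. Origin: centre of its underside.
There are look-alikes about, which are no part of the job. Leave any green or pink look-alike of the ramekin alone.

How it is judged:
By the outcome, as a careful person would: the job done as asked, in the order asked, and still so for the second after the job is handed in, with the robot touching nothing.
It also fails if it takes over 35 s, if anything falls off the work surface, if the arm or the gripper's body presses on something with over 40 N, if the wrist force passes 120 N, or if a joint passes its speed limit or range.

### The arm

A 6-joint arm with a two-finger parallel gripper is mounted at the origin on the work surface. World frame = base frame: x ahead of the robot, y to its left, z up, the work surface at z = 0. Lengths are in mm, angles in rad, forces in N, time in s.
With the tool pointing down it reaches from about 350 to 975 mm from the base axis. Payload 7.1 kg.
Tool frame: the origin (TCP) lies midway between the tips of the shut fingers; the grasp point (between the pads) lies 19 mm behind it (ctrl.tcp_to_grasp is the distance from the TCP to the grasp point, in mm); z points along the fingers, y is the line along which they close (so a half turn about z gives the same grasp; the last joint's range is limited). The gripper opens to 88 mm and grips with 3 to 60 N. Pads are 20 mm wide; open, the fingers measure 115 mm over their backs; the gripper's body (75 mm by 178 mm) begins 61 mm behind the grasp point.
Start: joints at [1.179, 0.423, 1.63, -0, 1.089, -0.019], TCP at [227.608, 582.064, 187.575] pointing down, gripper open.
Joint ranges: [-3, 3], [-0.9, 2.11], [0.09, 2.58], [-1.31, 4.45], [0.11, 2.69], [-2.54, 2.54]. Speed limits (rad/s): [2.39, 2.39, 3.01, 3.14, 3.14, 3.14].

### API

Orientations are given as a rotation vector (axis times angle).
In Python, from workcell import get_obs, cams, ticket, boxes_of, ctrl gives the robot as it stands.
- The arm moves only by the shell command python3 -m creep 'ROWS' [OPENING]. ROWS is JSON, one flat list of numbers, 4 for each row, row after row: the shift along the world's x, y, z in m, then the turn about the world's z in rad. In form: [tx, ty, tz, spin, tx, ty, tz, spin, ...]. A call has 1 to 10 rows; each row is the pose to reach, as a shift and turn from the pose commanded when the call began; what a row does not reach only later rows make up. A row lasts 1/12 s, in which the tool goes at most 41.7 mm and 7.16 degrees, less where a joint would pass 70% of its speed; a pose out of reach is approached as far as the arm can. A call with a gripper value outside its range is refused whole. OPENING is the opening, from 0 (shut) to 1 (fully open), set as the call begins (- or left out, the last holds). The fingers move at their own pace and stop on an object; the grip force is fixed at half the most. Time passes only in rows, so rows that repeat a pose let the fingers close. It gives the time, the measured TCP pose, the force, the opening and the grip force at its end, in the units of the state.
- get_obs(): the state, without advancing time (a new reading comes with each control period).
- cams.get_image(name): name is "scene" or "top"; returns (picture, depth): 400x640x3 uint8, red, green, blue; 400x640 float32, mm along the optical axis (not along the pixel's ray), 0 where there is no reading.
- cams.get_calibration(name): a dict with "mtx" (3x3 intrinsics, pixels), "R" (3x3) and "t" (3): a world point X has camera coordinates R X + t. Camera axes: x right, y down, z forward; pixel columns grow to the right and rows downward; lengths in mm; the calibration is good to about 2 mm. A picture is of the moment at which its call begins. get_calibration takes no time and is no camera call.
- ticket.close_job(): hands the job in; it is judged then, once.
Trained networks look in the newest picture that a camera, given by its name, has taken for a name from the list of things; names that differ only in an ending like _2 or _b are one class to them, and where a whole thing is asked for, a point or a joint stands for the part that bears it (a point fixed in the world has none). Each returns a list of dicts, best first, with "score" (0 to 1); they miss things now and then, are a little off and sometimes report something else, mostly with a low value. They report only what shows in the picture. A call takes as long as a camera call. They do not tell look-alikes from the thing itself.
- boxes_of(camera, target): "centre" ([column, row] in pixels, amid what is visible of it).
The state is a dict: "t": time; "qpos": joint angles; "qvel": joint speeds; "joint_torque": joint torques, N m; "ee_pos": TCP position; "orientation": TCP orientation; "ft_force": force on the tool from outside, world axes, zero at the start; "moment": the same for the moment, N m; "width": finger opening in mm; "grasp_force": force on a finger pad.
Only numpy, scipy, OpenCV 4.12 (cv2) and the standard library are available. Lean on these libraries where they do the work, as an engineer would, in place of code of your own. Each camera call takes 0.05 s, during which the arm holds its last target. There are 200 camera calls.

## Working session

There is one attempt and no reset: what is moved stays moved. The work goes in short steps, Python scripts to look and compute and a shell command to move; the robot and the scene stay as the last step left them, time stands still between calls to the robot, and variables do not carry over. Pictures are saved under pics/ and viewed, at most 10 in all, crops included, and the job is handed in when it is done.

```bash
mkdir -p pics; cat > h.py <<'E'
import numpy as np, cv2
from workcell import get_obs, cams, ticket, boxes_of, ctrl
def look(n,f=None):
    im,d=cams.get_image(n)
    if f: cv2.imwrite('pics/'+f,im[:,:,::-1])
    return im,d
def world(n,d):
    c=cams.get_calibration(n);K=np.array(c['mtx']);R=np.array(c['R']);t=np.array(c['t'])
    v,u=np.mgrid[0:d.shape[0],0:d.shape[1]]
    P=np.stack([(u-K[0,2])/K[0,0]*d,(v-K[1,2])/K[1,1]*d,d],-1)
    return (P-t)@R
E
python3 - <<'E'
from h import *
im,d=look('top','a.png'); W=world('top',d)
for n in ['board','pin_top','ramekin','bowl']:
    try:
        for b in boxes_of('top',n):
            u,v=map(int,np.round(b['centre'])); print(n,b['score'],u,v,W[v,u].round())
    except Exception as e: print(n,e)
np.save('W.npy',W); print(get_obs()['t'])
E
```

```text
board 0.87 334 177 [594. -88.  14.]
ramekin 0.92 410 284 [ 310. -293.    6.]
ramekin 0.84 424 125 [ 750. -339.    5.]
ramekin 0.81 444 229 [ 458. -387.    4.]
ramekin 0.69 425 181 [ 590. -339.    3.]
bowl 0.71 230 136 [708. 204.   3.]
0.25
```

View pics/a.png

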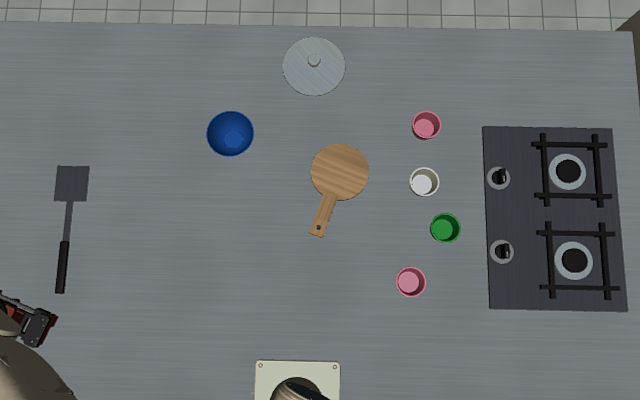

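The top view shows the board's disc at about (340,172), the pin at (319,227), the white ramekin at (424,181) and the blue bowl at (230,134). The pink and green cups are look-alikes. Next I'll measure these precisely.

```bash
cat > m.py <<'E'
from h import *
def fit(P):
    A=np.c_[2*P[:,:2],np.ones(len(P))]; s=np.linalg.lstsq(A,(P[:,:2]**2).sum(1),rcond=None)[0]
    return s[:2],np.sqrt(s[2]+s[0]**2+s[1]**2)
def measure(f=None, pin=None):
    im,d=look('top',f); W=world('top',d); hsv=cv2.cvtColor(im,cv2.COLOR_RGB2HSV); I=im.astype(int)
    z=W[...,2]; r={}
    # ramekin rim: outside contour of points in 35..55 height, near white cup
    m=np.zeros(d.shape,bool); m[155:210,398:445]=1
    q=W[m&(z>38)&(z<52)&(hsv[...,1]<60)]
    c,R=fit(q); r['ram']=(c.round(1),round(R,1),len(q))
    w=(hsv[...,1]>60)&(hsv[...,0]<25)&(z>8)&(z<26)&(hsv[...,2]>90)
    w[:, :270]=0; w[:,398:]=0; w[:120]=0; w[260:]=0
    w=cv2.morphologyEx(w.astype(np.uint8),cv2.MORPH_OPEN,np.ones((2,2)))
    n,l,s,_=cv2.connectedComponentsWithStats(w); k=1+s[1:,4].argmax(); b=(l==k)
    dt=cv2.distanceTransform(b.astype(np.uint8),cv2.DIST_L2,5); _,mx,_,ml=cv2.minMaxLoc(dt)
    cn=max(cv2.findContours(b.astype(np.uint8),0,1)[0],key=len)[:,0]
    e=W[cn[:,1],cn[:,0]]; c0=W[ml[1],ml[0]][:2]
    for _ in range(4):
        rr=np.linalg.norm(e[:,:2]-c0,axis=1); g=e[abs(rr-79)<6]; c0,R=fit(g)
    r['disc']=(c0.round(1),round(R,1),len(g),np.median(W[b][:,2]).round(1))
    hb=W[b][:,:2]; hb=hb[np.linalg.norm(hb-c0,axis=1)>95]; h=hb.mean(0); r['handle']=h.round(1)
    x=(c0-h)/np.linalg.norm(c0-h); r['axis']=np.degrees(np.arctan2(x[1],x[0])).round(1); r['hole']=(c0-165*x).round(1)
    dk=(I.max(-1)<85)&(z>5)&(z<45); dk[:, :305]=0; dk[:,335:]=0; dk[:215]=0; dk[245:]=0
    r['pin']=(W[dk].mean(0).round(1) if dk.any() else None,dk.sum())
    return r
if __name__=='__main__':
    import sys
    for k,v in measure(sys.argv[1] if len(sys.argv)>1 else None).items(): print(k,v)
    im=cv2.imread('pics/'+sys.argv[1])
    cv2.imwrite('pics/c_'+sys.argv[1],cv2.resize(im[110:250,280:460],None,fx=4,fy=4,interpolation=cv2.INTER_NEAREST))
    print(boxes_of('top','board')[:1])
E
python3 m.py b.png
```

```text
ram (array([ 579.7, -327.6]), np.float64(36.6), 185)
disc (array([ 607.4, -104.9]), np.float64(77.8), 156, np.float64(15.0))
handle [472.2 -57.6]
axis -19.3
hole [451.6 -50.4]
pin (array([454.5, -47. ,  25.5]), np.int64(15))
[{'centre': [333.9, 177.8], 'score': 0.88}]
```

View pics/c_b.png

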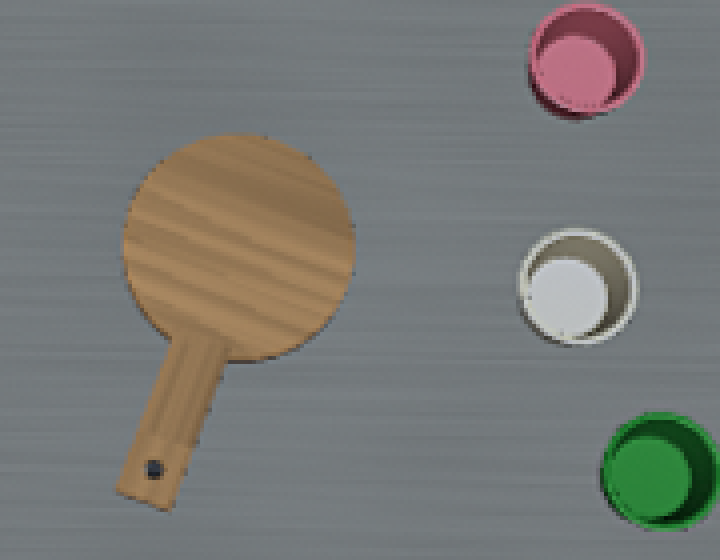

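The ramekin is at a bearing of about -66° from the pin, 307 mm away, and the board now points at about -20°. I'll push the disc's +y edge along an arc about the pin with shut fingers.

```bash
python3 - <<'E'
from h import *
o=get_obs(); R=cv2.Rodrigues(np.array(o['orientation'],float))[0]; print(R.round(3),o['ee_pos'],o['width'])
E
python3 -m creep '[0.03,-0.03,0,-0.1, 0.06,-0.06,0,-0.2, 0.09,-0.09,0,-0.3, 0.12,-0.12,0,-0.35, 0.15,-0.15,0,-0.35, 0.18,-0.18,0,-0.35, 0.20,-0.21,0,-0.35, 0.22,-0.24,0,-0.35, 0.24,-0.27,0,-0.35, 0.26,-0.30,0,-0.35]' 0
```

```text
[[-0.931  0.364 -0.   ]
 [ 0.364  0.931 -0.   ]
 [-0.    -0.    -1.   ]] [227.56223963 581.94350933 187.36402901] 87.9956841412908
t: 1.18
ee_pos: [488.5, 280.4, 187.7]
orientation: [1.111, 2.938, 0.0]
ft_force: [0.1, -0.1, -0.3]
width: 24.5
grasp_force: 0.0
```

```bash
python3 -m creep '[0.02,-0.033,0,0.1, 0.04,-0.066,0,0.2, 0.06,-0.1,0,0.3, 0.08,-0.133,0,0.375, 0.1,-0.166,0,0.375, 0.12,-0.2,0,0.375, 0.14,-0.233,0,0.375, 0.162,-0.266,0,0.375, 0.162,-0.266,-0.03,0.375, 0.162,-0.266,-0.06,0.375]'; python3 -m creep '[0,0,-0.03,0, 0,0,-0.06,0, 0,0,-0.09,0, 0,0,-0.105,0, 0,0,-0.115,0, 0,0,-0.119,0, 0,0,-0.119,0]'
python3 - <<'E'
import numpy as np
from math import *
for a in range(-20,-68,-4):
  t=radians(a);x=454.5+165*cos(t)-93.5*sin(t);y=-47+165*sin(t)+93.5*cos(t);print(a,round(x-650),round(y-14),round(radians(a+20),2))
E
```

```text
t: 2.02
ee_pos: [652.6, 13.6, 128.7]
orientation: [0.548, 3.088, 0.001]
ft_force: [0.3, 0.6, -0.8]
width: 0.2
grasp_force: 0.0
t: 2.6
ee_pos: [649.8, 16.1, 8.6]
orientation: [-0.543, -3.094, 0.0]
ft_force: [-0.2, -0.6, -0.1]
width: 0.2
grasp_force: 0.0
-20 -8 -30 0.0
-24 -7 -43 -0.07
-28 -6 -56 -0.14
-32 -6 -69 -0.21
-36 -7 -82 -0.28
-40 -9 -95 -0.35
-44 -12 -108 -0.42
-48 -16 -121 -0.49
-52 -20 -133 -0.56
-56 -26 -146 -0.63
-60 -32 -157 -0.7
-64 -39 -168 -0.77
```

```bash
python3 -m creep '[-0.004,-0.015,0,0, -0.008,-0.03,0,0, -0.007,-0.037,0,-0.035, -0.007,-0.043,0,-0.07, -0.006,-0.05,0,-0.105, -0.006,-0.056,0,-0.14, -0.006,-0.063,0,-0.175, -0.006,-0.069,0,-0.21, -0.007,-0.076,0,-0.245, -0.007,-0.082,0,-0.28]'
python3 -m creep '[-0.001,-0.006,0,-0.035, -0.002,-0.013,0,-0.07, -0.003,-0.02,0,-0.105, -0.005,-0.026,0,-0.14, -0.007,-0.033,0,-0.175, -0.009,-0.039,0,-0.21, -0.011,-0.045,0,-0.245, -0.013,-0.051,0,-0.28, -0.014,-0.054,0,-0.3, -0.014,-0.054,0,-0.3]'; python3 m.py c.png
```

```text
t: 3.43
ee_pos: [642.6, -67.0, 8.9]
orientation: [0.976, 2.986, 0.0]
ft_force: [0.0, -0.2, -0.5]
width: 0.5
grasp_force: 0.0
t: 4.27
ee_pos: [628.3, -120.8, 8.6]
orientation: [-1.409, -2.808, 0.0]
ft_force: [1.2, 0.1, 0.2]
width: 0.3
grasp_force: 0.0
ram (array([ 579.6, -327.7]), np.float64(36.6), 188)
disc (array([0., 0.]), np.float64(0.0), 0, np.float64(485.3))
handle [574.1 -39.4]
axis 176.1
hole [164.6 -11.3]
pin (None, np.int64(0))
[]
```

View pics/c_c.png

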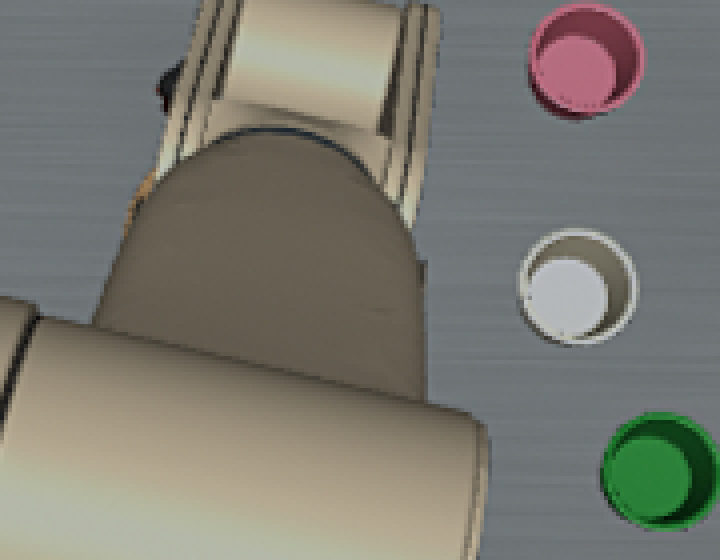

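The arm hides the board in the top view, and only the cups show at right. I'll check with the scene camera.

```bash
python3 - <<'E'
from h import *
look('scene','s1.png')
E
```

```text
(no output)
```

View pics/s1.png

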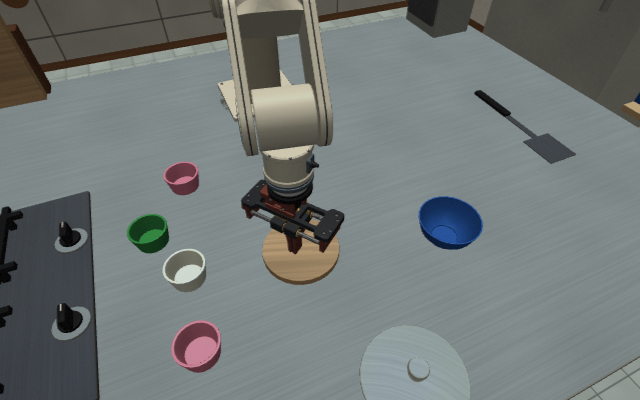

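```bash
python3 - <<'E'
from h import *
from m import fit
im,d=look('scene'); W=world('scene',d); hsv=cv2.cvtColor(im,cv2.COLOR_RGB2HSV)
m=(hsv[...,0]<25)&(hsv[...,1]>60)&(hsv[...,2]>100)
m[:200]=0;m[300:]=0;m[:,:250]=0;m[:,350:]=0
P=W[m]; print(len(P),np.percentile(P,[2,50,98],axis=0).round())
Q=P[(P[:,2]>8)&(P[:,2]<24)]; h=cv2.convexHull(Q[:,:2].astype(np.float32))[:,0]; print(len(Q),fit(h),h[:,0].max(),h[:,1].min(),h[:,1].max())
c=cams.get_calibration('scene')
def pr(X): p=np.array(c['mtx'])@(np.array(c['R'])@np.array(X,float)+c['t']); return p[:2]/p[2]
print(pr(get_obs()['ee_pos']),pr([607,-105,16]),pr([562,-172,16]))
cv2.imwrite('pics/s2.png',cv2.resize(im[170:300,220:380,::-1],None,fx=4,fy=4))
E
```

```text
2627 [[ 557. -175.   15.]
 [ 636. -121.   17.]
 [ 686.  -34.   58.]]
2572 (array([ 611.81771797, -101.330859  ]), np.float64(78.81294285271349)) 690.8106 -180.04085 -23.731443
[295.12019844 258.77975538] [297.81816282 246.34468487] [260.24037505 240.86554208]
```

View pics/s2.png

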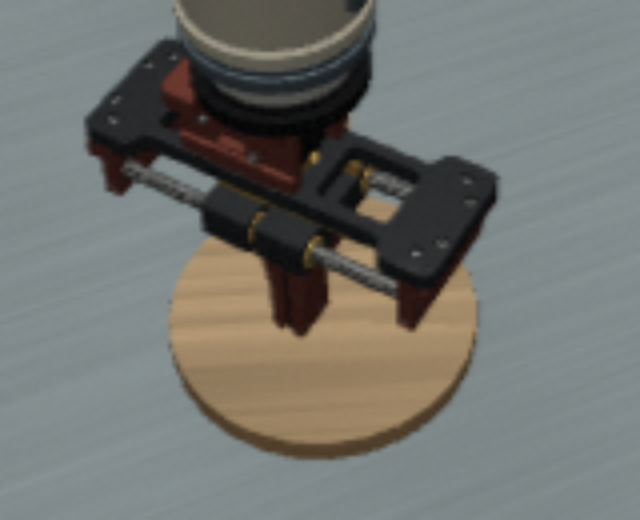

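The board hasn't moved. The shut finger tips are hovering over the disc near (295,254), while the reported TCP projects to (295,259). I'll measure the true tip height.

```bash
python3 - <<'E'
from h import *
im,d=look('scene'); W=world('scene',d)
for v in range(240,260,2): print(v,[tuple(W[v,u].round().astype(int).tolist()) for u in (289,292,295,298)], im[v,295])
print(get_obs()['ee_pos'],get_obs()['ft_force'])
E
```

```text
240 [(633, -130, 82), (638, -125, 86), (644, -122, 92), (641, -115, 84)] [44 22 18]
242 [(634, -131, 77), (639, -126, 81), (643, -122, 84), (638, -114, 74)] [45 22 18]
244 [(633, -131, 70), (639, -126, 75), (642, -122, 77), (638, -114, 67)] [45 23 21]
246 [(632, -131, 62), (636, -126, 65), (643, -122, 71), (638, -115, 61)] [43 23 19]
248 [(631, -131, 56), (635, -126, 58), (642, -122, 63), (639, -115, 56)] [38 20 16]
250 [(632, -132, 51), (636, -127, 52), (644, -123, 60), (639, -116, 50)] [45 23 20]
252 [(614, -127, 17), (616, -121, 17), (643, -123, 52), (621, -110, 16)] [43 20 17]
254 [(620, -129, 19), (620, -123, 16), (624, -118, 18), (626, -112, 18)] [144 118  90]
256 [(624, -131, 19), (627, -125, 19), (628, -119, 17), (629, -113, 15)] [161 136 104]
258 [(628, -132, 18), (631, -127, 18), (631, -121, 15), (634, -115, 15)] [163 138 106]
[ 628.70828473 -119.66194074    8.58049185] [ 0.14305973 -0.91924095  0.41183607]
```

The depth puts the tips about 48 mm up, against a reported TCP of 9 mm, so the real tool is about 40 mm higher than reported. I'll go back clear of the board and lower it carefully, checking depth and force.

```bash
python3 -m creep '[0.008,0.035,0,0.1, 0.014,0.07,0,0.2, 0.02,0.105,0,0.3, 0.021,0.138,0,0.4, 0.021,0.138,0,0.5, 0.021,0.138,0,0.58, 0.021,0.138,-0.01,0.58, 0.021,0.138,-0.02,0.58, 0.021,0.138,-0.025,0.58, 0.021,0.138,-0.025,0.58]'
cat > tip.py <<'E'
from h import *
o=get_obs(); im,d=look('scene'); W=world('scene',d); e=o['ee_pos']
print('ee',np.round(e,1),'f',np.round(o['ft_force'],1))
m=(np.hypot(W[...,0]-e[0],W[...,1]-e[1])<35)&(W[...,2]>2)&(W[...,2]<90)&(im[...,0]<90)&(d>0)&(im[...,0].astype(int)>im[...,2]*1.5)
P=W[m]; print(len(P),'tip z',np.percentile(P[:,2],[0,2,5]).round(),'xy lo',np.percentile(P[P[:,2]<P[:,2].min()+25],[5,50,95],axis=0).round().tolist())
v,u=np.where(m); b=v.argmax(); print(u[b],v[b],W[v[b],u[b]].round())
v0,u0=v[b]-55,u[b]-70
cv2.imwrite('pics/tip.png',cv2.resize(im[v0:v0+110,u0:u0+140,::-1],None,fx=5,fy=5))
E
python3 tip.py
```

```text
t: 5.35
ee_pos: [648.0, 17.7, -18.7]
orientation: [-0.546, -3.09, 0.001]
ft_force: [-1.0, 0.1, 0.4]
width: 0.5
grasp_force: 0.0
ee [648.   17.7 -18.7] f [-1.   0.1  0.4]
149 tip z [19. 21. 25.] xy lo [[655.0, 8.0, 21.0], [659.0, 15.0, 32.0], [663.0, 22.0, 42.0]]
358 245 [658.   9.  21.]
```

With z reported as -18.7 there's no contact, and the tip is at about 20 mm. The offset holds, so I'll go down 13 mm more.

```bash
python3 -m creep '[0,0,-0.005,0, 0,0,-0.009,0, 0,0,-0.013,0, 0,0,-0.013,0]'; python3 tip.py
```

```text
t: 5.73
ee_pos: [649.1, 17.9, -30.3]
orientation: [-0.544, -3.093, 0.0]
ft_force: [-0.2, 0.3, -0.2]
width: 0.4
grasp_force: 0.0
ee [649.1  17.9 -30.3] f [-0.2  0.3 -0.2]
144 tip z [ 8. 11. 12.] xy lo [[657.0, 8.0, 10.0], [660.0, 15.0, 22.0], [663.0, 22.0, 31.0]]
358 249 [658.   9.   8.]
```

```bash
python3 -m creep '[-0.004,-0.015,0,0, -0.008,-0.03,0,0, -0.007,-0.037,0,-0.035, -0.007,-0.043,0,-0.07, -0.006,-0.05,0,-0.105, -0.006,-0.056,0,-0.14, -0.006,-0.063,0,-0.175, -0.006,-0.069,0,-0.21, -0.007,-0.076,0,-0.245, -0.007,-0.082,0,-0.28]'
python3 -m creep '[-0.001,-0.006,0,-0.035, -0.002,-0.013,0,-0.07, -0.003,-0.02,0,-0.105, -0.005,-0.026,0,-0.14, -0.007,-0.033,0,-0.175, -0.009,-0.039,0,-0.21, -0.011,-0.045,0,-0.245, -0.013,-0.051,0,-0.28, -0.014,-0.054,0,-0.3, -0.014,-0.054,0,-0.3]'; python3 - <<'E'
from h import *
from m import fit
im,d=look('scene','s3.png'); W=world('scene',d); hsv=cv2.cvtColor(im,cv2.COLOR_RGB2HSV)
m=(hsv[...,0]<25)&(hsv[...,1]>60)&(hsv[...,2]>80)&(W[...,2]>8)&(W[...,2]<24)&(W[...,0]>440)&(W[...,0]<720)&(abs(W[...,1]+100)<180)
Q=W[m]; c=np.array([562,-172.])
h=cv2.convexHull(Q[:,:2].astype(np.float32))[:,0]
print(len(Q),fit(h),h.round().tolist())
E
```

```text
t: 6.62
ee_pos: [642.8, -64.8, -29.2]
orientation: [0.976, 2.986, 0.0]
ft_force: [1.2, 1.1, -0.6]
width: 0.4
grasp_force: 0.8
t: 7.45
ee_pos: [628.3, -118.9, -29.4]
orientation: [-1.409, -2.808, 0.0]
ft_force: [-0.1, 0.6, -0.5]
width: 0.7
grasp_force: 0.0
2640 (array([ 565.86547164, -184.0637957 ]), np.float64(72.66714071003392)) [[640.0, -178.0], [640.0, -175.0], [640.0, -170.0], [637.0, -155.0], [636.0, -150.0], [633.0, -141.0], [629.0, -133.0], [628.0, -132.0], [613.0, -129.0], [602.0, -127.0], [543.0, -133.0], [534.0, -137.0], [529.0, -139.0], [515.0, -151.0], [482.0, -184.0], [485.0, -199.0], [488.0, -206.0], [493.0, -214.0], [503.0, -228.0], [509.0, -234.0], [512.0, -236.0], [518.0, -240.0], [524.0, -244.0], [533.0, -248.0], [538.0, -250.0], [553.0, -253.0], [561.0, -253.0], [569.0, -253.0], [575.0, -252.0], [584.0, -251.0], [596.0, -246.0], [609.0, -239.0], [618.0, -229.0], [624.0, -223.0], [626.0, -220.0], [631.0, -213.0], [634.0, -208.0], [635.0, -204.0], [639.0, -187.0], [640.0, -181.0]]
```

View pics/s3.png

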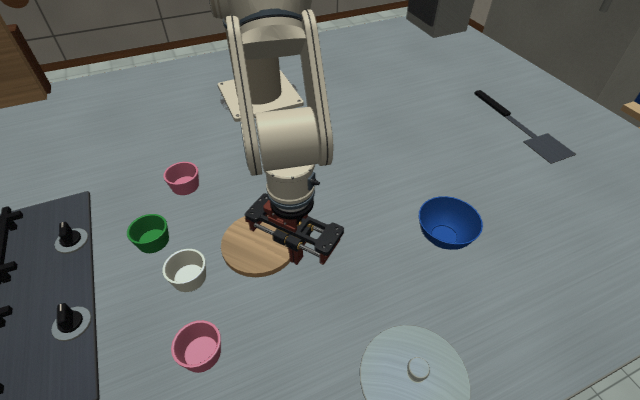

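The board is swinging: its disc is at about (257,245), the bearing is about -50°, and the ramekin and bowl are untouched. I'll push about 13° more, then back off and measure.

```bash
python3 -m creep '[-0.003,-0.006,0,-0.04, -0.006,-0.012,0,-0.08, -0.009,-0.017,0,-0.11, -0.012,-0.022,0,-0.14, -0.015,-0.026,0,-0.17, -0.017,-0.030,0,-0.2, -0.020,-0.035,0,-0.23, -0.020,-0.035,0,-0.23]'
python3 -m creep '[0.012,0.006,0,0, 0.028,0.014,0,0, 0.028,0.014,0.03,0, 0.028,0.014,0.07,0, 0.028,0.05,0.11,0, 0.028,0.09,0.13,0, 0.028,0.13,0.13,0, 0.028,0.17,0.13,0, 0.028,0.21,0.13,0, 0.028,0.25,0.13,0]'
python3 m.py d.png
```

```text
t: 8.17
ee_pos: [607.8, -153.7, -29.5]
orientation: [-1.722, -2.627, 0.001]
ft_force: [-0.1, 0.6, 0.2]
width: 0.8
grasp_force: 0.0
t: 9.0
ee_pos: [637.0, 93.6, 101.4]
orientation: [1.718, 2.63, 0.001]
ft_force: [0.9, 0.7, 0.3]
width: 0.1
grasp_force: 0.0
ram (array([ 579.8, -327.8]), np.float64(36.6), 187)
disc (array([ 540.7, -161. ]), np.float64(79.0), 31, np.float64(15.2))
handle [ 471.3 -144.3]
axis -13.5
hole [ 380.3 -122.6]
pin (array([453.8, -47.5,  23.7]), np.int64(14))
[{'centre': [370.4, 205.6], 'score': 0.75}]
```

View pics/c_d.png

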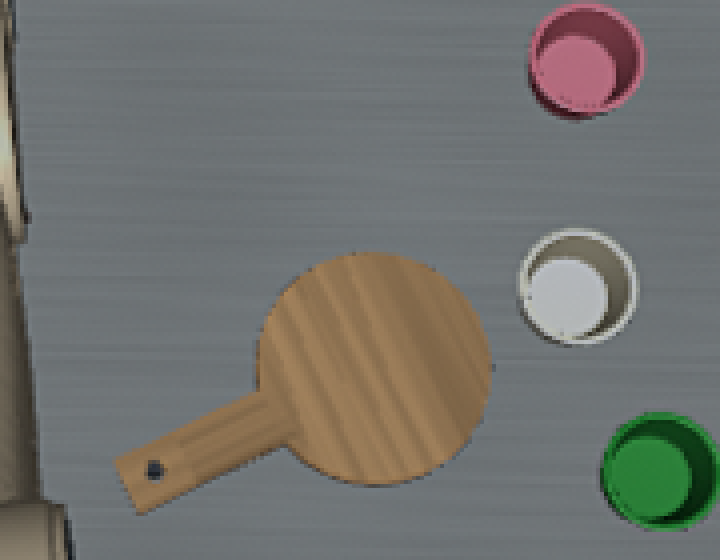

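The board now lies nearly in line with the white cup: disc at crop (375,368), pin at (154,469), cup at (578,286). My disc fit was off, so I'll refit from height alone.

```bash
cat > m2.py <<'E'
from h import *
from m import fit
im,d=look('top'); c=cams.get_calibration('top');K,R,t=[np.array(c[k],float) for k in('mtx','R','t')]
def plane(uv,z):
    r=np.c_[(uv-K[:2,2])/[K[0,0],K[1,1]],np.ones(len(uv))]@R; o=-R.T@t
    return (o+r*((z-o[2])/r[:,2])[:,None])[:,:2]
hsv=cv2.cvtColor(im,cv2.COLOR_RGB2HSV)
def comp(m,x0,x1,y0,y1,k=0):
    q=np.zeros(m.shape,np.uint8);q[y0:y1,x0:x1]=m[y0:y1,x0:x1]
    return max(cv2.findContours(q,cv2.RETR_EXTERNAL,cv2.CHAIN_APPROX_NONE)[0],key=cv2.contourArea)[:,0].astype(float)
b=comp((hsv[...,0]<22)&(hsv[...,1]>70),300,405,150,245)
e=plane(b,16); pin=np.array([454.,-47.3])
dist=np.linalg.norm(e-pin,axis=1); g=e[dist>140]
for _ in range(5):
    cc,rr=fit(g); g=e[(abs(np.linalg.norm(e-cc,axis=1)-rr)<3)&(dist>110)]
I=im.astype(int); dk=(I.max(-1)<85); dk[:, :310]=0; dk[:,328:]=0; dk[:218]=0; dk[236:]=0
v,u=np.where(dk); pin=plane(np.array([[u.mean(),v.mean()]]),28)[0]
w=comp((hsv[...,1]<45)&(hsv[...,2]>140),405,445,160,203); rc,rR=fit(plane(w,45))
(rm,_)=cv2.minEnclosingCircle(w.astype(np.float32)); rm2=plane(np.array([rm]),45)[0]
hd=e[(np.linalg.norm(e-cc,axis=1)>90)]; 
# symmetric axis: centroid of filled board
M=cv2.moments(b.astype(np.float32)); cen=plane(np.array([[M['m10']/M['m00'],M['m01']/M['m00']]]),16)[0]
a=lambda p,q:np.degrees(np.arctan2(*(q-p)[::-1])).round(2)
print('disc',cc.round(1),rr.round(1),len(g),'pin',pin.round(1),'ram',rc.round(1),rR.round(1),rm2.round(1))
print('pin-disc',a(pin,cc),np.linalg.norm(cc-pin).round(1),'pin-cen',a(pin,cen),'pin-ram',a(pin,rc),a(pin,rm2), 'len',np.linalg.norm(rc-pin).round(1))
# handle edges: fit centreline
H=e[(np.linalg.norm(e-cc,axis=1)>90)&(dist>28)]; ax=(cc-pin)/np.linalg.norm(cc-pin); n=np.array([-ax[1],ax[0]])
s=(H-cc)@n; 
for S in (H[s>0],H[s<0]):
    vx=cv2.fitLine(S.astype(np.float32),cv2.DIST_HUBER,0,.01,.01)[:2,0]; vx=vx*np.sign(vx@ax); print('edge',np.degrees(np.arctan2(vx[1],vx[0])).round(2))
E
python3 m2.py
```

```text
disc [ 527.9 -194. ] 78.2 132 pin [453.  -47.2] ram [ 580.8 -327.8] 38.5 [ 580.5 -327.5]
pin-disc -62.96 164.9 pin-cen -63.2 pin-ram -65.51 -65.52 len 308.4
edge -60.82
edge -63.56
```

The board is at about -63.1° and needs to reach -65.5°. I'll go back to the contact point and push about 2.4° further.

```bash
python3 -m creep '[0,-0.04,0,0, 0,-0.08,0,0, 0,-0.12,0,0, 0,-0.16,0,0, 0,-0.2,-0.02,0, 0,-0.236,-0.04,0, 0,-0.236,-0.07,0, 0,-0.236,-0.1,-0.04, 0,-0.236,-0.13,-0.04, 0,-0.236,-0.13,-0.04]'
python3 -m creep '[-0.012,-0.006,0,0, -0.024,-0.012,0,0, -0.028,-0.014,0,0, -0.029,-0.016,0,0, -0.030,-0.018,0,0, -0.031,-0.0195,0,0, -0.032,-0.021,0,0, -0.032,-0.021,0,0]'
python3 -m creep '[0.012,0.006,0,0, 0.03,0.02,0,0, 0.03,0.02,0.03,0, 0.03,0.02,0.07,0, 0.03,0.05,0.11,0, 0.03,0.09,0.13,0, 0.03,0.13,0.13,0, 0.03,0.17,0.13,0, 0.03,0.21,0.13,0, 0.03,0.25,0.13,0]'
python3 m2.py
```

```text
t: 9.98
ee_pos: [635.6, -146.8, -33.0]
orientation: [-1.772, -2.591, 0.002]
ft_force: [-0.9, 0.9, 0.5]
width: 0.8
grasp_force: 0.0
t: 10.65
ee_pos: [605.4, -166.5, -28.9]
orientation: [1.77, 2.594, 0.001]
ft_force: [1.7, 0.7, 1.4]
width: 0.5
grasp_force: 0.6
t: 11.48
ee_pos: [634.9, 83.7, 101.1]
orientation: [1.771, 2.595, 0.0]
ft_force: [-0.0, -0.0, 0.5]
width: 0.7
grasp_force: 0.0
disc [ 521.6 -197.3] 78.3 132 pin [453.7 -47.1] ram [ 580.7 -327.7] 38.4 [ 579.5 -327. ]
pin-disc -65.67 164.8 pin-cen -65.85 pin-ram -65.65 -65.8 len 308.0
edge -65.53
edge -65.31
```

The board's axis is at -65.5 to -65.8° and the ramekin's bearing is -65.7°, so they line up. The ramekin hasn't moved and the arm is clear. I'll check the bowl and hand in.

```bash
python3 - <<'E'
from h import *
a=cv2.imread('pics/a.png'); im,_=look('top')
f=lambda x:[v.mean().round(2) for v in np.where((x[90:180,190:270,0].astype(int)-x[90:180,190:270,2])>60)]
print(f(a),f(im[:,:,::-1])); print(ticket.close_job())
E
```

```text
[np.float64(42.87), np.float64(40.44)] [np.float64(41.4), np.float64(19.96)]
the job is handed in; nothing more can be done
None
```

That reading could be the arm hiding part of the bowl, so I'll check it in the scene camera.

```bash
python3 - <<'E'
from h import *
f=lambda x:[v.mean().round(2) for v in np.where((x[190:255,410:490,0].astype(int)-x[190:255,410:490,2])>60)]
print(f(cv2.imread('pics/s1.png')),f(cv2.imread('pics/s3.png')))
try: print(f(look('scene')[0][:,:,::-1]))
except BaseException as e: print(e)
E
```

```text
[np.float64(30.05), np.float64(40.22)] [np.float64(30.1), np.float64(40.25)]
the job is handed in; nothing more can be done
```

I swung the board on its pin until it points at the white ramekin, within about 0.3° as measured, and handed the job in at about 11.6 s. The ramekin did not move and the arm is clear. The bowl was unmoved at 7.5 s; my last check before handing in, a top view, did not confirm it (most likely the arm was hiding part of it), though no later move passed within about 50 mm of it.

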